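# Fill the seasoning caddy

### The arm

A 6-joint arm with a two-finger parallel gripper is mounted at the origin on a cart in front of the work surface, level with it; the furniture and walls round the work are solid. World frame = base frame: x ahead of the robot, y to its left, z up, the work surface at z = 0. Lengths are in m, angles in rad, forces in N, time in s.
With the tool pointing down it reaches from about 0.3 to 0.875 m from the base axis. Payload 4.2 kg.
Tool frame: the origin (TCP) lies midway between the tips of the shut fingers; the grasp point (between the pads) lies 19 mm behind it; z points along the fingers, y is the line along which they close (so a half turn about z gives the same grasp; the last joint's range is limited). The gripper opens to 85 mm and grips with 20 to 120 N. Pads are 22 mm wide; open, the fingers measure 114 mm over their backs; the gripper's body (76 mm by 85 mm) begins 54 mm behind the grasp point. The pads swing forward as they close: fully open they stand 13 mm farther back than shut.
Start: joints at [-1.29, 0.32, 1.565, -0, 1.257, -0.02], TCP at [0.17, -0.549, 0.231] pointing down, gripper open.
Joint ranges: [-3.11, 3.11], [-0.84, 2.01], [0.21, 2.61], [-1.34, 4.49], [0.05, 2.63], [-2.56, 2.56]. Speed limits (rad/s): [2.57, 2.57, 3.14, 3.14, 3.14, 3.14].

### API

Orientations are given as a unit quaternion [x, y, z, w].
In Python, from rig import monitor, viewer, job gives the robot as it stands.
- The arm moves only by the shell command python3 -m pendant 'ROWS' [FORCE]. ROWS is text: rows parted by semicolons, each of 7 numbers parted by spaces: the shift along the tool's x, y, z in units of 25 mm (1.0 is 25 mm), then the turn, a rotation vector about the tool's x, y, z in units of 6 degrees (1.0 is 6 degrees), then the gripper command: -1 is fully open, 1 is shut, values between are in proportion. In form: x y z rx ry rz hand; .... A call has exactly 5 rows; each row shifts and turns the commanded pose from where the row before left it, along the tool's axes as they then stand; what a row does not reach is not made up. A row lasts 1/10 s, in which the tool goes at most 50 mm and 8.59 degrees, less where a joint would pass 70% of its speed; a pose out of reach is approached as far as the arm can. A call is refused whole if a number of a shift passes 1 or a number of a turn 1, either way. A call with a gripper value outside its range is refused whole. The fingers move at their own pace and stop on an object; FORCE is the grip in N (left out, the last holds). Time passes only in rows, so rows that do not move let the fingers close, or fill a call up. It gives the time, the measured TCP pose, the force, the opening and the grip force at its end, in the units of the state.
- monitor.get_obs(): the state, without advancing time (a new reading comes with each control period).
- viewer.get_image(name): name is "scene" or "top" or "wrist"; returns the picture (480x640x3 uint8, red, green, blue); there is no depth.
- viewer.camera_params(name): a dict with "K" (3x3 intrinsics, pixels), "R" (3x3) and "t" (3): a world point X has camera coordinates R X + t. Camera axes: x right, y down, z forward; pixel columns grow to the right and rows downward; lengths in m; the calibration is good to about 2 mm. A picture is of the moment at which its call begins: read the wrist's pose just before it. camera_params takes no time and is no camera call; for the wrist camera it gives the pose at the moment of the call.
- job.hand_in(): hands the job in; it is judged then, once.
Trained networks look in the newest picture that a camera, given by its name, has taken for a name from the list of things; names that differ only in an ending like _2 or _b are one class to them, and where a whole thing is asked for, a point or a joint stands for the part that bears it (a point fixed in the world has none). Each returns a list of dicts, best first, with "p" (0 to 1); they miss things now and then, are a little off and sometimes report something else, mostly with a low value. They report only what shows in the picture. A call takes as long as a camera call. They do not tell look-alikes from the thing itself.
- viewer.look_for(camera, target): "location" ([row, column] in pixels, amid what is visible of it).
- viewer.trace(camera, target): "pixels" (480x640 bool, what is visible of it) and "location" ([row, column] in pixels, amid what is visible of it).
- viewer.spot_point(camera, target): "location" ([row, column] in pixels: a listed point, or the origin of a listed thing).
The state is a dict: "t": time; "joint_pos": joint angles; "joint_vel": joint speeds; "joint_efforts": joint torques, N m; "tool_pos": TCP position; "tcp_rot": TCP orientation; "ft_force": force on the tool from outside, world axes, zero at the start; "wrist_torque": the same for the moment, N m; "width": opening from 0.0 (shut) to 1.0 (fully open); "gripper_force": force on a finger pad.
Only numpy, scipy, OpenCV 4.12 (cv2) and the standard library are available. Lean on these libraries where they do the work, as an engineer would, in place of code of your own. Each camera call takes 0.05 s, during which the arm holds its last target. There are 200 camera calls.

### The job

Gather the seasonings into the wooden caddy, each standing upright on the floor of its own compartment: the salt shaker on the blue liner, the spice jar with the green label on the green liner and the spice jar with the pale lid on the orange liner. The two small craft paint jars (amber with a black lid, blue with a red lid) do not belong there: leave them standing where they are.

Things in the scene. Friction and masses are not known exactly. Their poses are not given: they have to be found in the camera images.
- caddy: low open wooden caddy, 82 mm (its x) by 234 mm (its y) by 36 mm high, fixed to the counter, origin at the centre of its underside, z up. Walls, floor and the two dividers are 6 mm thick; three square compartments of 70 x 70 mm inside lie in a row along its y axis, with centres at y = -76, 0 and +76 mm and a coloured liner in each. A small dark steel loop, about 30 mm above the counter at most, sticks out 18 mm at each end.
- liner_blue: blue square plastic liner, 66 x 66 x 2 mm, fixed on the floor of one compartment of the caddy, at its middle; origin at the centre of its underside, z up, turned with the caddy (same yaw). Its top is 8 mm above the counter. Which compartment it lies in differs each time.
- liner_green: green square plastic liner, 66 x 66 x 2 mm, fixed on the floor of one compartment of the caddy, at its middle; origin at the centre of its underside, z up, turned with the caddy (same yaw). Its top is 8 mm above the counter. Which compartment it lies in differs each time.
- liner_orange: orange square plastic liner, 66 x 66 x 2 mm, fixed on the floor of one compartment of the caddy, at its middle; origin at the centre of its underside, z up, turned with the caddy (same yaw). Its top is 8 mm above the counter. Which compartment it lies in differs each time.
- salt_mid (a point): salt shaker: round clear glass body with white salt inside and a grey domed top; 44 mm in diameter up to 74 mm, the top about 34 mm across, 90 mm high, about 0.1 kg. It stands upright on the counter; the point is its centre, half-way up; its z axis points up; its yaw means nothing.
- green_jar_mid (a point): spice jar with a green label and a black lid with a little green on it; straight and round, 40 mm in diameter, 105 mm high, about 0.11 kg. It stands upright on the counter; the point is its centre, half-way up; its z axis points up; its yaw means nothing.
- pale_jar_mid (a point): spice jar with a pale grey-white lid and a brown label on clear glass; round, 44 mm in diameter, 109 mm high, about 0.11 kg. It stands upright on the counter; the point is its centre, half-way up; its z axis points up; its yaw means nothing.
- amber_paint_mid (a point): small craft paint jar that does not belong in the caddy: amber-brown with a black lid, 45 mm in diameter, 74 mm high. It stands upright on the counter; the point is its centre, half-way up; its z axis points up; its yaw means nothing.
- blue_paint_mid (a point): small craft paint jar that does not belong in the caddy: blue with a red lid, 49 mm in diameter, 81 mm high. It stands upright on the counter; the point is its centre, half-way up; its z axis points up; its yaw means nothing.
There are look-alikes about, which are no part of the job. Leave any purple, turquoise or yellow look-alike of the part that bears salt_mid alone.

How it is judged:
By the outcome, as a careful person would: the job done as asked, in the order asked, and still so for the second after the job is handed in, with the robot touching nothing.
It also fails if it takes over 83 s, if anything falls off the work surface, if the arm or the gripper's body presses on something with over 40 N, if the wrist force passes 120 N, or if a joint passes its speed limit or range.

## Working session

There is one attempt and no reset: what is moved stays moved. The work goes in short steps, Python scripts to look and compute and a shell command to move; the robot and the scene stay as the last step left them, time stands still between calls to the robot, and variables do not carry over. Pictures are saved under pics/ and viewed, at most 14 in all, crops included, and the job is handed in when it is done.

```bash
mkdir -p pics; ls
cat > h.py <<'E'
import numpy as np, cv2
from rig import monitor, viewer, job
def ray(cam,rc,z,P=None):
    P=P or viewer.camera_params(cam);K,R,t=map(np.array,(P["K"],P["R"],P["t"]))
    d=R.T@np.linalg.solve(K,[rc[1],rc[0],1.]);c=-R.T@t
    return c+d*(z-c[2])/d[2]
def save(cam,n):
    im=viewer.get_image(cam);cv2.imwrite(f"pics/{n}.png",im[:,:,::-1]);return im
E
python3 - <<'E'
from h import *
for c in("scene","top"): save(c,c+"1")
Z=dict(salt_mid=.045,green_jar_mid=.0525,pale_jar_mid=.0545,amber_paint_mid=.037,blue_paint_mid=.0405,caddy=0,liner_blue=.006,liner_green=.006,liner_orange=.006)
for n,z in Z.items():
    for c in("top","scene"):
        for r in viewer.spot_point(c,n)[:4]:
            if r["p"]>.2: print(n,c,round(r["p"],2),np.round(r["location"]),ray(c,r["location"],z).round(3))
o=monitor.get_obs();print(o)
E
```

```text
pics
salt_mid top 0.85 [248. 294.] [0.505 0.071 0.045]
salt_mid top 0.83 [315. 242.] [0.353 0.189 0.045]
salt_mid top 0.69 [268. 229.] [0.46  0.222 0.045]
salt_mid top 0.52 [281. 265.] [0.429 0.138 0.045]
salt_mid scene 0.78 [301. 305.] [0.43  0.153 0.045]
salt_mid scene 0.73 [259. 295.] [0.515 0.072 0.045]
salt_mid scene 0.68 [334. 325.] [0.354 0.196 0.045]
salt_mid scene 0.67 [320. 269.] [0.466 0.229 0.045]
green_jar_mid top 0.65 [270. 403.] [ 0.451 -0.178  0.052]
green_jar_mid scene 0.87 [207. 374.] [ 0.445 -0.165  0.052]
pale_jar_mid top 0.71 [270. 335.] [ 0.452 -0.024  0.054]
pale_jar_mid scene 0.82 [238. 340.] [ 0.458 -0.03   0.054]
amber_paint_mid top 0.9 [272. 178.] [0.453 0.342 0.037]
amber_paint_mid scene 0.62 [372. 239.] [0.447 0.344 0.037]
blue_paint_mid top 0.8 [263. 470.] [ 0.463 -0.334  0.04 ]
blue_paint_mid scene 0.98 [175. 398.] [ 0.457 -0.324  0.04 ]
caddy top 0.77 [199. 311.] [0.628 0.031 0.   ]
caddy scene 0.85 [239. 268.] [0.632 0.025 0.   ]
liner_blue top 0.76 [207. 281.] [0.609 0.104 0.006]
liner_blue scene 0.86 [261. 252.] [0.616 0.106 0.006]
liner_green top 0
[... 262 characters left out ...]
t': 1.0, 'joint_pos': array([-1.29002366e+00,  3.19593226e-01,  1.56448939e+00,  7.98572801e-06,
        1.25742989e+00, -2.00212609e-02]), 'joint_vel': array([-0.00048488, -0.00194901,  0.00050666,  0.00128416, -0.00056311,
       -0.00021257]), 'joint_efforts': array([-3.36919575e-04, -4.15418136e+01, -2.34424013e+01, -2.39173569e-04,
        3.38044392e-04,  2.38258266e-06]), 'tool_pos': array([ 0.17035408, -0.54919486,  0.23134596]), 'tcp_rot': array([9.88711862e-01, 1.49829411e-01, 8.97612353e-06, 3.92401303e-05]), 'ft_force': array([-0.08079866, -0.79937349, -0.10469123]), 'wrist_torque': array([-0.00121817, -0.05836699,  0.01511722]), 'gripper_force': 0.0, 'width': 1.0020717404206274}
```

View pics/scene1.png

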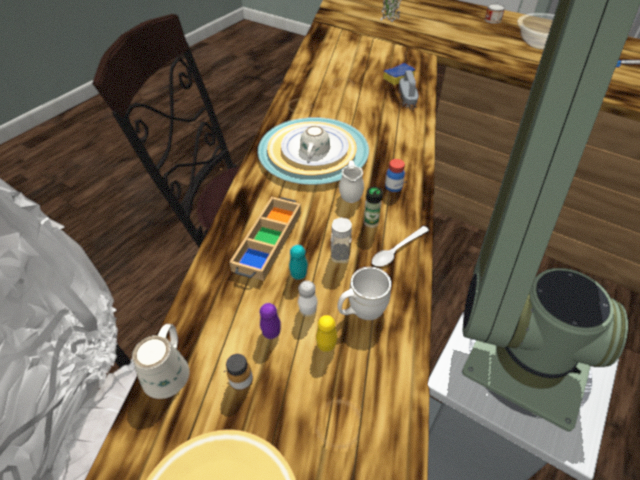

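```bash
python3 -c "
import cv2
a=cv2.imread('pics/scene1.png')[230:390,200:370];b=cv2.imread('pics/top1.png')[160:340,160:500]
cv2.imwrite('pics/c1.png',cv2.resize(a,None,fx=3.5,fy=3.5,interpolation=2));cv2.imwrite('pics/c2.png',cv2.resize(b,None,fx=2.3,fy=2.3,interpolation=2))"
```

```text
(no output)
```

View pics/c1.png

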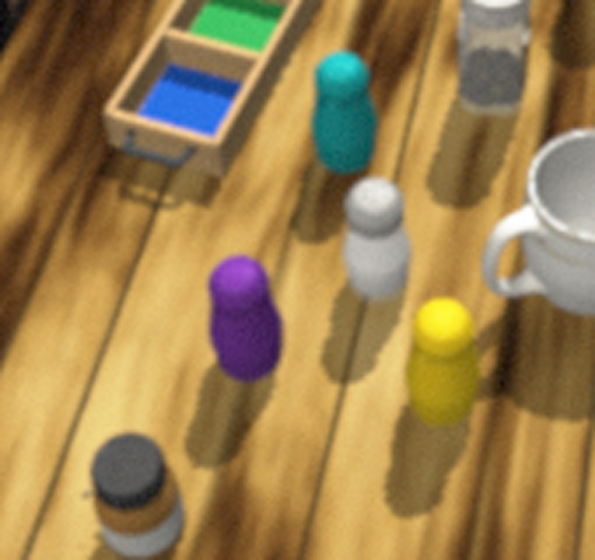

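View pics/c2.png

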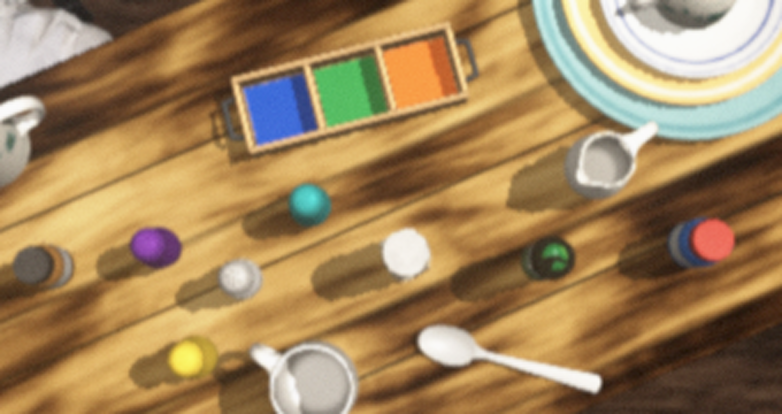

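Salt candidates in the scene picture:
- grey/white at [301,305], which matches the description (clear glass, white salt, grey dome)
- turquoise at [259,295]
- purple at [320,269]
- yellow at [334,325]

The crop confirms the grey one. The green jar is at [207,374], the pale jar at [238,340], amber paint at [372,239] and blue paint at [175,398]. The caddy holds blue, green and orange from left to right, with yaw about 12°.

I'll turn the tool so its y runs along the caddy's x, then move over the salt.

```bash
python3 -m pendant '0 0 0 0 0 -1 -1; 0 0 0 0 0 -1 -1; 0 0 0 0 0 -1 -1; 0 0 0 0 0 -1 -1; 0 0 0 0 0 -1 -1' >/dev/null
python3 -m pendant '0 0 0 0 0 -1 -1; 0 0 0 0 0 -1 -1; 0 0 0 0 0 -1 -1; 0 0 0 0 0 -1 -1; 0 0 0 0 0 -1 -1' >/dev/null
python3 -m pendant '0 0 0 0 0 -1 -1; 0 0 0 0 0 -1 -1; 0 0 0 0 0 -1 -1; 0 0 0 0 0 -1 -1; 0 0 0 0 0 -0.15 -1'
python3 -m pendant '1 0.6 0 0 0 0 -1; 1 0.6 0 0 0 0 -1; 1 0.6 0 0 0 0 -1; 1 0.6 0 0 0 0 -1; 1 0.6 0 0 0 0 -1'
python3 -m pendant '1 0.6 0 0 0 0 -1; 1 0.6 0 0 0 0 -1; 1 0.6 0 0 0 0 -1; 1 0.6 0 0 0 0 -1; 1 0.6 0 0 0 0 -1'
```

```text
t: 2.5
tool_pos: [0.1703, -0.5492, 0.2313]
tcp_rot: [0.628, 0.778, -0.0, 0.0]
ft_force: [-0.2, -0.2, 1.1]
width: 1.003
gripper_force: 0.0
t: 3.0
tool_pos: [0.2176, -0.4101, 0.2314]
tcp_rot: [0.629, 0.777, -0.0, 0.0]
ft_force: [0.8, 0.3, 0.1]
width: 1.003
gripper_force: 0.0
t: 3.5
tool_pos: [0.2647, -0.2721, 0.2315]
tcp_rot: [0.629, 0.777, 0.0, 0.0]
ft_force: [0.3, -0.6, -0.1]
width: 0.996
gripper_force: 0.0
```

```bash
python3 -m pendant '1 0.65 0 0 0 0 -1; 1 0.65 0 0 0 0 -1; 1 0.65 0 0 0 0 -1; 1 0.65 0 0 0 0 -1; 1 0.65 0 0 0 0 -1'>/dev/null
python3 -m pendant '1 0.65 0 0 0 0 -1; 1 0.65 0 0 0 0 -1; 1 0.65 0 0 0 0 -1; 1 0.65 0 0 0 0 -1; 1 0.65 0 0 0 0 -1'>/dev/null
python3 -m pendant '1 0.65 0 0 0 0 -1; 1 0.65 0 0 0 0 -1; 1 0.65 0 0 0 0 -1; 1 0.65 0 0 0 0 -1; 0 0 0 0 0 0 -1'
python3 - <<'E'
from h import *
print(monitor.get_obs()["tool_pos"],monitor.get_obs()["tcp_rot"])
save("wrist","w1")
Z=dict(salt_mid=.045,pale_jar_mid=.0545,caddy=0,liner_blue=.006,liner_green=.006,liner_orange=.006)
for n,z in Z.items():
    for r in viewer.spot_point("wrist",n)[:4]:
        if r["p"]>.2: print(n,round(r["p"],2),np.round(r["location"]),ray("wrist",r["location"],z).round(4))
P=viewer.camera_params("wrist");print(-P["R"].T@P["t"],P["R"][2])
E
```

```text
t: 5.0
tool_pos: [0.4146, 0.1193, 0.2313]
tcp_rot: [0.628, 0.778, 0.001, 0.0]
ft_force: [-1.2, -0.3, 0.6]
width: 1.001
gripper_force: 0.0
[0.41457525 0.11928434 0.23133902] [6.27778700e-01 7.78391446e-01 8.08419471e-04 8.81117970e-05]
salt_mid 0.95 [131. 270.] [0.3513 0.1876 0.045 ]
salt_mid 0.73 [120. 390.] [0.4592 0.2207 0.045 ]
salt_mid 0.61 [277. 390.] [0.5032 0.0675 0.045 ]
salt_mid 0.58 [202. 336.] [0.4275 0.1358 0.045 ]
pale_jar_mid 0.77 [348. 322.] [ 0.4495 -0.0304  0.0545]
caddy 0.67 [315. 462.] [0.6234 0.0168 0.    ]
liner_blue 0.91 [257. 474.] [0.6065 0.097  0.006 ]
liner_green 0.7 [310. 468.] [0.6244 0.0276 0.006 ]
[0.39449863 0.1954574  0.3739064 ] [ 0.06625124 -0.30993906 -0.94844533]
```

View pics/w1.png

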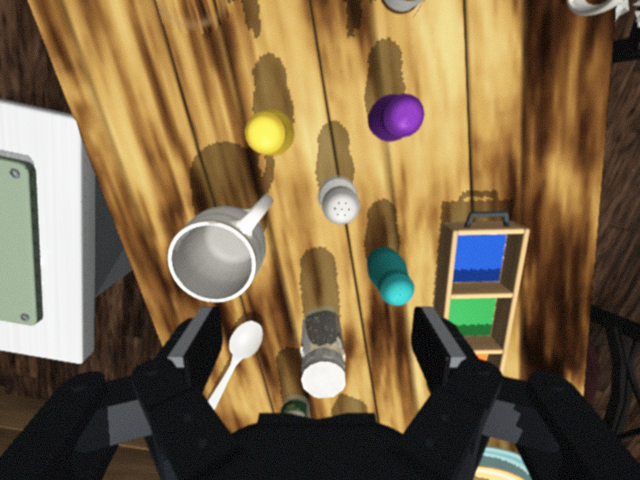

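The grey shaker's dome is at about (207,341) in the wrist view. Turquoise is at (285,392), purple at (117,397), yellow at (132,268) and the mug handle at (212,260). Next I'll refine the salt with its dome and the caddy with its rim corners.

Run:
```python
from h import *
print("dome w",ray("wrist",(207,341),.088)[:2])
def T(x,y): return (160+y/2.3,160+x/2.3)
print("dome t",ray("top",T(240,278),.088)[:2],"pale lid t",ray("top",T(406,253),.109)[:2],"pale lid w",ray("wrist",(379,323),.109)[:2],"green lid t",ray("top",T(551,258),.105)[:2])
c=np.array([ray("top",T(*p),.036)[:2] for p in((233,78),(447,25),(467,97),(250,152))])
print(c,c.mean(0),np.linalg.norm(np.diff(c,axis=0),axis=1));d=c[0]+c[3]-c[1]-c[2];print(np.degrees(np.arctan2(d[1],d[0]))-90)
w=np.array([ray("wrist",p,.036)[:2] for p in((223,446),(229,528))]);print(w,np.linalg.norm(w[1]-w[0]))
for cam in("top","wrist"):
  for n in("liner_blue","liner_green","liner_orange"):
    r=viewer.trace(cam,n)
    if r: print(cam,n,round(r[0]["p"],2),ray(cam,r[0]["location"],.008).round(4))
```

```text
dome w [0.42867746 0.13891628]
dome t [0.42847611 0.13309486] pale lid t [ 0.44914565 -0.02608195] pale lid w [ 0.44853022 -0.02682399] green lid t [ 0.44269339 -0.16220934]
[[ 0.63555881  0.14789694]
 [ 0.68746149 -0.07381187]
 [ 0.61149065 -0.09263304]
 [ 0.55814028  0.13035561]] [0.62316281 0.02795191] [0.22770306 0.07826752 0.22928192]
13.315987498506388
[[0.54701443 0.13499733]
 [0.63415417 0.14685056]] 0.08794221824300276
top liner_blue 0.81 [0.6101 0.1029 0.008 ]
top liner_green 0.82 [0.6177 0.0327 0.008 ]
top liner_orange 0.69 [ 0.6465 -0.0479  0.008 ]
wrist liner_blue 0.95 [0.6136 0.1013 0.008 ]
wrist liner_green 0.76 [0.6308 0.0285 0.008 ]
```

```bash
python3 -m pendant '0.55 0.69 0 0 0 0 -0.5; 0 0 1 0 0 0 -0.5; 0 0 1 0 0 0 -0.5; 0 0 1 0 0 0 -0.5; 0 0 1 0 0 0 -0.5'
python3 -m pendant '0 0 1 0 0 0 -0.5; 0 0 1 0 0 0 -0.5; 0 0 1 0 0 0 -0.5; 0 0 0.9 0 0 0 -0.5; 0 0 0 0 0 0 -0.5'
python3 -m pendant '0 0 0 0 0 0 0.3; 0 0 0 0 0 0 0.3; 0 0 0 0 0 0 0.3; 0 0 0 0 0 0 0.3; 0 0 0 0 0 0 0.3' 30
```

```text
t: 6.15
tool_pos: [0.4273, 0.1338, 0.1304]
tcp_rot: [0.628, 0.778, 0.0, 0.0]
ft_force: [-0.7, -0.5, 0.0]
width: 0.751
gripper_force: 0.0
t: 6.65
tool_pos: [0.4253, 0.1332, 0.0316]
tcp_rot: [0.628, 0.778, -0.003, -0.002]
ft_force: [-0.7, -0.2, 0.2]
width: 0.754
gripper_force: 0.0
t: 7.15
tool_pos: [0.429, 0.1343, 0.0353]
tcp_rot: [0.628, 0.778, 0.002, 0.001]
ft_force: [1.3, -0.2, 7.1]
width: 0.446
gripper_force: 30.6
```

```bash
python3 -m pendant '0 0 -0.5 0 0 0 0.3; 0 0 -1 0 0 0 0.3; 0 0 -1 0 0 0 0.3; 0 0 -1 0 0 0 0.3; 0 0 -1 0 0 0 0.3'
python3 -m pendant '0 0 -0.5 0 0 0 0.3; -0.2 0.5 0 0 0 0 0.3; -0.4 1 0 0 0 0 0.3; -0.4 1 0 0 0 0 0.3; -0.4 1 0 0 0 0 0.3' 
python3 -m pendant '-0.4 1 0 0 0 0 0.3; -0.4 1 0 0 0 0 0.3; -0.37 0.8 0 0 0 0 0.3; -0.2 0.4 0 0 0 0 0.3; 0 0 0 0 0 0 0.3'
python3 - <<'E'
from h import *
print(monitor.get_obs()["tool_pos"])
save("wrist","w2");save("scene","s2")
a=cv2.imread('pics/w2.png')[150:480,200:640];cv2.imwrite('pics/w2.png',a)
for n in("liner_blue","liner_green","liner_orange"):
    r=viewer.trace("wrist",n)
    if r: print(n,round(r[0]["p"],2),ray("wrist",r[0]["location"],.008).round(4))
E
```

```text
t: 7.65
tool_pos: [0.4264, 0.1336, 0.1473]
tcp_rot: [0.628, 0.778, -0.001, -0.0]
ft_force: [-0.1, 0.4, -0.8]
width: 0.444
gripper_force: 30.1
t: 8.15
tool_pos: [0.5211, 0.1174, 0.1576]
tcp_rot: [0.628, 0.778, -0.001, -0.0]
ft_force: [-0.3, -0.1, -1.2]
width: 0.446
gripper_force: 30.1
t: 8.65
tool_pos: [0.6064, 0.1006, 0.1573]
tcp_rot: [0.629, 0.778, -0.001, -0.001]
ft_force: [-1.3, -0.3, -1.2]
width: 0.448
gripper_force: 30.1
[0.60636384 0.10064403 0.15730457]
liner_orange 0.59 [ 0.6795 -0.0667  0.008 ]
```

View pics/w2.png

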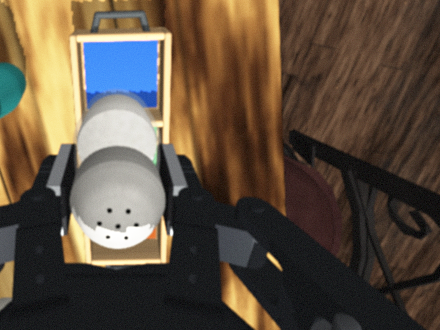

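Run:
```python
from h import *
o=monitor.get_obs();p=o["tool_pos"][:2];u=np.array([-.212,.977]);v=np.array([.977,.212])
for rc in((182,321),(188,321),(230,272),(230,371)):
    q=ray("wrist",rc,.036)[:2]-p;print(rc,"u",q@u*1e3,"v",q@v*1e3)
```

```text
(182, 321) u 43.93510197644219 v 2.126782361711363
(188, 321) u 39.172226076604346 v 2.140275714416506
(230, 272) u 4.297375738506945 v -38.5517090846999
(230, 371) u 4.185450329291022 v 43.85335299497852
```

```bash
python3 -m pendant '0.12 0.1 0.5 0 0 0 0.3; 0 0 1 0 0 0 0.3; 0 0 1 0 0 0 0.3; 0 0 1 0 0 0 0.3; 0 0 0.5 0 0 0 0.3'
python3 -m pendant '0 0 0.3 0 0 0 0.3; 0 0 0.15 0 0 0 0.3; 0 0 0.08 0 0 0 0.3; 0 0 0 0 0 0 0.3; 0 0 0 0 0 0 0.3'
```

```text
t: 9.4
tool_pos: [0.6054, 0.1049, 0.056]
tcp_rot: [0.628, 0.778, -0.002, -0.001]
ft_force: [-0.0, -0.7, -0.7]
width: 0.452
gripper_force: 30.1
t: 9.9
tool_pos: [0.608, 0.1048, 0.0464]
tcp_rot: [0.628, 0.778, 0.001, 0.001]
ft_force: [1.0, -1.0, -0.9]
width: 0.45
gripper_force: 30.1
```

```bash
python3 -m pendant '0 0 0.08 0 0 0 0.3; 0 0 0.04 0 0 0 0.3; 0 0 0 0 0 0 0.3; 0 0 0 0 0 0 -0.4; 0 0 0 0 0 0 -0.4'
python3 -m pendant '0 0 0 0 0 0 -0.4; 0 0 -0.4 0 0 0 -0.4; 0 0 -1 0 0 0 -0.4; 0 0 -1 0 0 0 -0.4; 0 0 -1 0 0 0 -0.4'
```

```text
t: 10.4
tool_pos: [0.6074, 0.1048, 0.0425]
tcp_rot: [0.628, 0.778, 0.0, 0.0]
ft_force: [-0.8, 0.1, -0.2]
width: 0.698
gripper_force: 0.0
t: 10.9
tool_pos: [0.6074, 0.1048, 0.1291]
tcp_rot: [0.628, 0.778, 0.0, 0.0]
ft_force: [0.8, 0.3, 0.5]
width: 0.699
gripper_force: 0.0
```

```bash
python3 -m pendant '0 0 -1 0 0 0 -0.5; -0.5 -0.9 -0.2 0 0 0 -0.5; -0.5 -1 0 0 0 0 -0.5; -0.5 -1 0 0 0 0 -0.5; -0.5 -1 0 0 0 0 -0.5' >/dev/null
python3 -m pendant '-0.5 -1 0 0 0 0 -0.5; -0.5 -1 0 0 0 0 -0.5; -0.5 -0.9 0 0 0 0 -0.5; -0.3 -0.5 0 0 0 0 -0.5; 0 0 0 0 0 0 -0.5'
python3 - <<'E'
from h import *
save("wrist","w3");t=monitor.get_obs()["tool_pos"];print(t)
for c,n,z in(("top","salt_mid",.053),("scene","salt_mid",.053),("wrist","green_jar_mid",.0525)):
  if c!="wrist": save(c,c+"3")
  for r in viewer.spot_point(c,n)[:5]: print(c,n,round(r["p"],2),np.round(r["location"]),ray(c,r["location"],z).round(3))
E
```

```text
t: 11.9
tool_pos: [0.4481, -0.0272, 0.1581]
tcp_rot: [0.629, 0.777, 0.0, 0.0]
ft_force: [0.9, -0.2, 0.0]
width: 0.751
gripper_force: 0.0
[ 0.44936047 -0.02666533  0.15816924]
top salt_mid 0.7 [317. 243.] [0.349 0.187 0.053]
top salt_mid 0.68 [206. 276.] [0.603 0.112 0.053]
top salt_mid 0.61 [246. 293.] [0.508 0.073 0.053]
scene salt_mid 0.87 [318. 268.] [0.466 0.231 0.053]
scene salt_mid 0.76 [335. 325.] [0.351 0.201 0.053]
scene salt_mid 0.7 [249. 248.] [0.615 0.111 0.053]
scene salt_mid 0.55 [257. 298.] [0.508 0.069 0.053]
wrist green_jar_mid 0.75 [378. 284.] [ 0.447 -0.16   0.052]
```

View pics/w3.png

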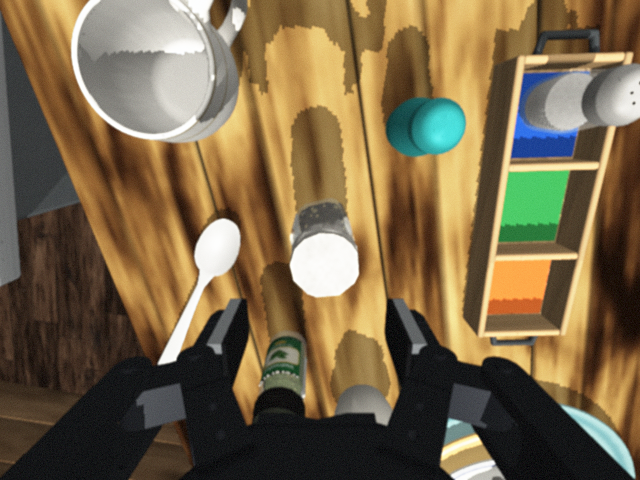

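The salt stands upright in the blue compartment. The pale lid at (263,324) is centred between the fingers.

```bash
python3 -c "
from h import *
print(ray('wrist',(263,324),.109))"
python3 -m pendant '0 0 0.8 0 0 0 -0.5; 0 0 1 0 0 0 -0.5; 0 0 1 0 0 0 -0.5; 0 0 1 0 0 0 -0.5; 0 0 0.6 0 0 0 -0.5'
python3 -m pendant '0 0 0 0 0 0 -0.5; 0 0 0 0 0 0 0.3; 0 0 0 0 0 0 0.3; 0 0 0 0 0 0 0.3; 0 0 0 0 0 0 0.3'
python3 -m pendant '0 0 0 0 0 0 0.3; 0 0 -0.4 0 0 0 0.3; 0 0 -1 0 0 0 0.3; 0 0 -1 0 0 0 0.3; 0 0 -1 0 0 0 0.3'
```

```text
[ 0.45198032 -0.02079224  0.109     ]
t: 12.7
tool_pos: [0.4486, -0.026, 0.0457]
tcp_rot: [0.628, 0.778, -0.001, -0.001]
ft_force: [-0.1, 0.5, -0.3]
width: 0.747
gripper_force: 0.0
t: 13.2
tool_pos: [0.4495, -0.0264, 0.0483]
tcp_rot: [0.628, 0.778, 0.001, 0.001]
ft_force: [0.1, 0.1, 1.9]
width: 0.535
gripper_force: 29.9
t: 13.7
tool_pos: [0.4485, -0.0265, 0.1339]
tcp_rot: [0.628, 0.778, -0.0, -0.0]
ft_force: [0.7, -0.1, -1.4]
width: 0.535
gripper_force: 29.9
```

```bash
python3 -m pendant '0 0 -0.8 0 0 0 0.3; -0.2 0.5 0 0 0 0 0.3; -0.33 1 0 0 0 0 0.3; -0.3 1 0 0 0 0 0.3; -0.3 1 0 0 0 0 0.3' >/dev/null
python3 -m pendant '-0.3 1 0 0 0 0 0.3; -0.3 1 0 0 0 0 0.3; -0.3 1 0 0 0 0 0.3; -0.3 0.85 0 0 0 0 0.3; 0 0 0 0 0 0 0.3'
python3 - <<'E'
from h import *
print(monitor.get_obs()["tool_pos"])
save("wrist","w4")
E
```

```text
t: 14.7
tool_pos: [0.6436, -0.0453, 0.1506]
tcp_rot: [0.628, 0.778, -0.0, 0.0]
ft_force: [-1.0, 0.3, -0.2]
width: 0.537
gripper_force: 30.0
[ 0.64355293 -0.04529689  0.15059267]
```

View pics/w4.png

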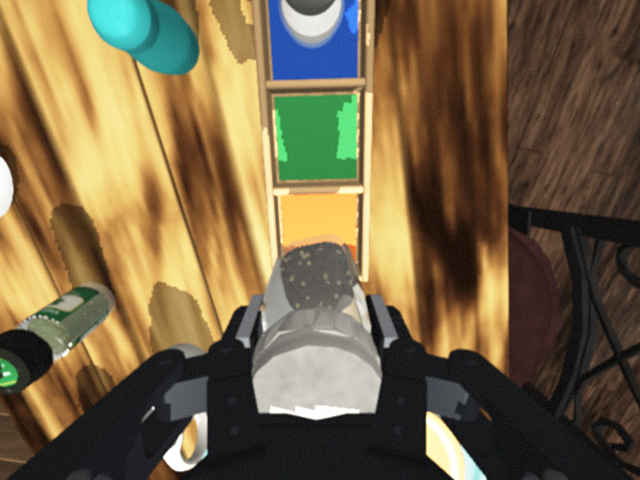

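Run:
```python
from h import *
p=monitor.get_obs()["tool_pos"][:2];u=np.array([-.212,.977]);v=np.array([.977,.212])
for rc,z in(((187,320),.036),((84,320),.036),((230,272),.036),((230,366),.036),((240,318),.102),((270,272),.102),((270,358),.102)):
    q=ray("wrist",rc,z)[:2]-p;print(rc,"u",q@u*1e3,"v",q@v*1e3)
```

```text
(187, 320) u 41.3075482888398 v 1.1332238354658042
(84, 320) u 113.74187298265915 v 1.043188982642824
(230, 272) u 6.74892044849237 v -37.553596117885796
(230, 366) u 6.627659475949694 v 38.26981661557457
(240, 318) u 19.589924557448146 v -0.5962699044283875
(270, 272) u -0.06279231961583501 v -29.34121478667859
(270, 358) u -0.1336246110433791 v 24.360430738710154
```

```bash
python3 -m pendant '0.12 0.05 0.5 0 0 0 0.3; 0 0 1 0 0 0 0.3; 0 0 1 0 0 0 0.3; 0 0 0.8 0 0 0 0.3; 0 0 0.3 0 0 0 0.3'
python3 -m pendant '0 0 0.1 0 0 0 0.3; 0 0 0.05 0 0 0 0.3; 0 0 0 0 0 0 0.3; 0 0 0 0 0 0 0.3; 0 0 0 0 0 0 0.3'
```

```text
t: 15.25
tool_pos: [0.6385, -0.0411, 0.0593]
tcp_rot: [0.628, 0.778, -0.002, -0.003]
ft_force: [-0.3, 0.4, -1.2]
width: 0.536
gripper_force: 30.0
t: 15.75
tool_pos: [0.6419, -0.0416, 0.0596]
tcp_rot: [0.628, 0.778, 0.0, 0.001]
ft_force: [-0.5, -0.4, -1.0]
width: 0.534
gripper_force: 30.0
```

```bash
python3 -m pendant '0 0 0.1 0 0 0 0.3; 0 0 0.03 0 0 0 0.3; 0 0 0 0 0 0 0.3; 0 0 0 0 0 0 -0.4; 0 0 0 0 0 0 -0.4'
python3 -m pendant '0 0 0 0 0 0 -0.4; 0 0 -0.4 0 0 0 -0.4; 0 0 -1 0 0 0 -0.4; 0 0 -1 0 0 0 -0.4; 0 0 -1 0 0 0 -0.4'
python3 -m pendant '0 0 -1 0 0 0 -0.5; -0.2 -0.6 -0.5 0 0 0 -0.5; -0.35 -1 0 0 0 0 -0.5; -0.35 -1 0 0 0 0 -0.5; -0.35 -1 0 0 0 0 -0.5' >/dev/null
python3 -m pendant '-0.35 -1 0 0 0 0 -0.5; -0.35 -1 0 0 0 0 -0.5; -0.35 -1 0 0 0 0 -0.5; -0.35 -1 0 0 0 0 -0.5; -0.35 -1 0 0 0 0 -0.5'
python3 -m pendant '0 0 0 0 0 0 -0.5; 0 0 0 0 0 0 -0.5; 0 0 0 0 0 0 -0.5; 0 0 0 0 0 0 -0.5; 0 0 0 0 0 0 -0.5'
python3 - <<'E'
from h import *
print(monitor.get_obs()["tool_pos"])
save("wrist","w5")
for r in viewer.spot_point("wrist","green_jar_mid")[:3]: print(round(r["p"],2),np.round(r["location"]),ray("wrist",r["location"],.0525).round(4))
E
```

```text
t: 16.25
tool_pos: [0.6414, -0.0417, 0.0554]
tcp_rot: [0.628, 0.778, -0.0, -0.0]
ft_force: [-0.3, -1.6, 0.4]
width: 0.7
gripper_force: 0.0
t: 16.75
tool_pos: [0.6415, -0.0416, 0.1421]
tcp_rot: [0.628, 0.778, 0.0, 0.0]
ft_force: [-0.1, -0.2, -1.2]
width: 0.701
gripper_force: 0.0
t: 17.75
tool_pos: [0.4445, -0.1606, 0.1779]
tcp_rot: [0.628, 0.778, -0.0, -0.0]
ft_force: [0.2, -1.2, 0.7]
width: 0.75
gripper_force: 0.0
t: 18.25
tool_pos: [0.4475, -0.1598, 0.1779]
tcp_rot: [0.628, 0.778, -0.0, -0.0]
ft_force: [0.7, 0.4, 0.5]
width: 0.75
gripper_force: 0.0
[ 0.44746631 -0.15976339  0.17791129]
0.63 [236. 315.] [ 0.4454 -0.1618  0.0525]
```

View pics/w5.png

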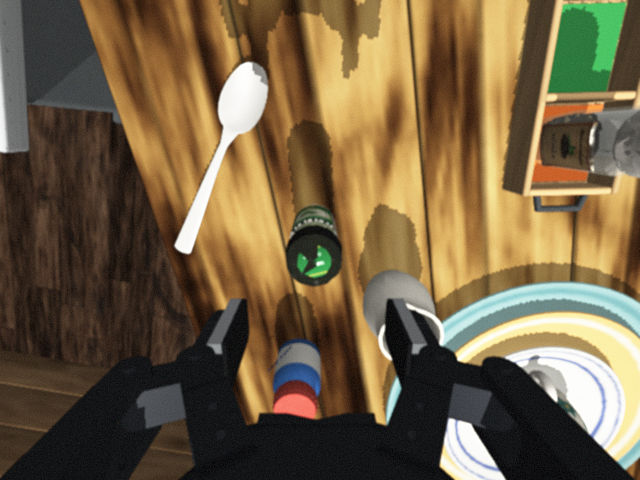

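The pale jar is upright on orange. The green lid is at (257,315) and the creamer's near edge at about (290,364). I'll check the clearance for the right finger.

Run:
```python
from h import *
p=monitor.get_obs()["tool_pos"][:2];u=np.array([-.212,.977]);v=np.array([.977,.212])
for n,rc,z in(("lid",(257,315),.105),("cr left",(300,364),.04),("cr left lo",(285,368),.01),("cr top",(272,392),.02),("cr rim",(345,380),.08),("crtop",(272,392),.05)):
    q=ray("wrist",rc,z)[:2]-p;print(n,"u",q@u*1e3,"v",q@v*1e3)
```

```text
lid u -0.7292932954851683 v -2.4775068044961333
cr left u -69.09841792406253 v 43.4070921176432
cr left lo u -67.93506620712616 v 51.55597035416939
cr top u -49.07108925769562 v 72.77824481370628
cr rim u -90.49285310327238 v 52.53515128752698
crtop u -36.026457622189604 v 65.37249577114768
```

```bash
python3 -m pendant '0 -0.1 0.7 0 0 0 -0.5; 0 0 1 0 0 0 -0.5; 0 0 1 0 0 0 -0.5; 0 0 1 0 0 0 -0.5; 0 0 1 0 0 0 -0.5'
python3 -m pendant '0 0 0.58 0 0 0 -0.5; 0 0 0 0 0 0 -0.5; 0 0 0 0 0 0 0.4; 0 0 0 0 0 0 0.4; 0 0 0 0 0 0 0.4'
python3 -m pendant '0 0 0 0 0 0 0.4; 0 0 0 0 0 0 0.4; 0 0 0 0 0 0 0.4; 0 0 -0.4 0 0 0 0.4; 0 0 -1 0 0 0 0.4'
```

```text
t: 18.85
tool_pos: [0.4449, -0.1605, 0.0597]
tcp_rot: [0.628, 0.778, 0.0, 0.0]
ft_force: [1.0, -1.5, -0.2]
width: 0.754
gripper_force: 0.0
t: 19.35
tool_pos: [0.4454, -0.1608, 0.0471]
tcp_rot: [0.628, 0.778, 0.0, 0.001]
ft_force: [1.0, 1.2, 1.5]
width: 0.466
gripper_force: 21.8
t: 19.85
tool_pos: [0.4426, -0.16, 0.0801]
tcp_rot: [0.628, 0.778, -0.001, -0.003]
ft_force: [-1.2, -0.0, -2.1]
width: 0.458
gripper_force: 22.0
```

```bash
python3 -m pendant '0 0 -1 0 0 0 0.4; 0 0 -1 0 0 0 0.4; 0 0 -1 0 0 0 0.4; 0 0 -1 0 0 0 0.4; 0 0 -0.4 0 0 0 0.4'
python3 -m pendant '0.3 0.5 0 0 0 0 0.4; 0.7 1 0 0 0 0 0.4; 0.7 1 0 0 0 0 0.4; 0.7 1 0 0 0 0 0.4; 0.7 1 0 0 0 0 0.4' >/dev/null
python3 -m pendant '0.7 1 0 0 0 0 0.4; 0.7 1 0 0 0 0 0.4; 0.7 1 0 0 0 0 0.4; 0.5 0.7 0 0 0 0 0.4; 0.28 0.46 0 0 0 0 0.4' >/dev/null
python3 -m pendant '0 0 0 0 0 0 0.4; 0 0 0 0 0 0 0.4; 0 0 0 0 0 0 0.4; 0 0 0 0 0 0 0.4; 0 0 0 0 0 0 0.4'
python3 - <<'E'
from h import *
print(monitor.get_obs()["tool_pos"])
save("wrist","w6")
E
```

```text
t: 20.35
tool_pos: [0.4453, -0.1611, 0.1935]
tcp_rot: [0.628, 0.778, 0.0, 0.002]
ft_force: [0.7, -0.5, -1.5]
width: 0.464
gripper_force: 22.0
t: 21.85
tool_pos: [0.6245, 0.0304, 0.1914]
tcp_rot: [0.629, 0.778, 0.0, 0.0]
ft_force: [-0.3, -0.0, -0.8]
width: 0.466
gripper_force: 22.2
[0.62445583 0.03037522 0.19137384]
```

View pics/w6.png

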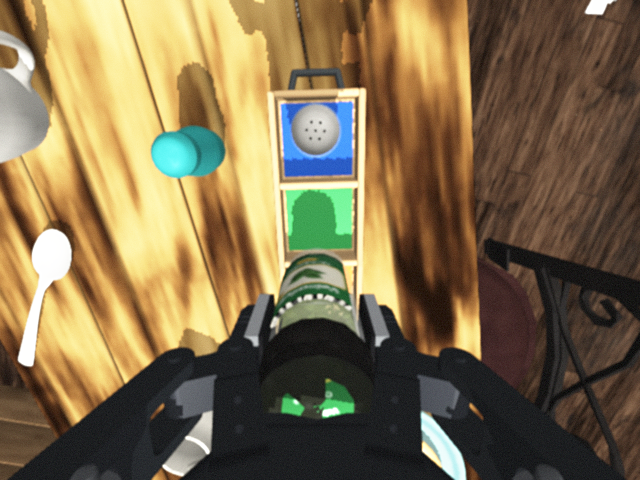

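Run:
```python
from h import *
p=monitor.get_obs()["tool_pos"][:2];u=np.array([-.212,.977]);v=np.array([.977,.212])
for n,rc,z in(("div+",(185,320),.036),("div-",(261,320),.036),("L",(230,277),.036),("R",(230,363),.036),("base",(250,318),.144)):
    q=ray("wrist",rc,z)[:2]-p;print(n,"u",q@u*1e3,"v",q@v*1e3)
```

```text
div+ u 36.621593025001445 v 1.8713058345336275
div- u -36.38884409534465 v 1.9151843651307705
L u -5.156786179294666 v -38.28390993918109
R u -5.3943001120054355 v 42.08088031415614
base u 13.580140106385377 v -0.4845976499195138
```

```bash
python3 -m pendant '0.12 0.07 0.7 0 0 0 0.4; 0 0 1 0 0 0 0.4; 0 0 1 0 0 0 0.4; 0 0 1 0 0 0 0.4; 0 0 1 0 0 0 0.4'
python3 -m pendant '0 0 0.5 0 0 0 0.4; 0 0 0.15 0 0 0 0.4; 0 0 0.05 0 0 0 0.4; 0 0 0 0 0 0 0.4; 0 0 0 0 0 0 0.4'
```

```text
t: 22.4
tool_pos: [0.6259, 0.0341, 0.073]
tcp_rot: [0.629, 0.778, 0.0, 0.0]
ft_force: [0.2, 0.5, -2.3]
width: 0.468
gripper_force: 22.2
t: 22.9
tool_pos: [0.6267, 0.0343, 0.0573]
tcp_rot: [0.628, 0.778, 0.001, 0.001]
ft_force: [0.6, 0.5, -1.3]
width: 0.468
gripper_force: 22.2
```

```bash
python3 -m pendant '0 0 0.08 0 0 0 0.4; 0 0 0 0 0 0 0.4; 0 0 0 0 0 0 0.4; 0 0 0 0 0 0 -0.4; 0 0 0 0 0 0 -0.4'
python3 -m pendant '0 0 0 0 0 0 -0.4; 0 0 -0.4 0 0 0 -0.4; 0 0 -1 0 0 0 -0.4; 0 0 -1 0 0 0 -0.4; 0 0 -1 0 0 0 -0.4'
python3 -m pendant '0 0 -1 0 0 0 -0.4; 0 0 -1 0 0 0 -0.4; 0 -1 -0.5 0 0 0 -0.4; 0 -1 0 0 0 0 -0.4; 0 -1 0 0 0 0 -0.4'
python3 -m pendant '-1 -0.8 0 0 0 0 -0.4; -1 -0.8 0 0 0 0 -0.4; -1 -0.8 0 0 0 0 -0.4; -1 -0.5 0 0 0 0 -0.4; -0.5 0 0 0 0 0 -0.4'
python3 - <<'E'
from h import *
a=save("wrist","w7");b=save("top","t7");c=save("scene","s7")
m=np.hstack([cv2.resize(b[140:300,150:500],(440,201)),cv2.resize(a,(320,240))[:201]])
d=cv2.resize(c[150:410,200:420],None,fx=1.5,fy=1.5); d=np.hstack([d,np.zeros((d.shape[0],m.shape[1]-d.shape[1],3),np.uint8)])
cv2.imwrite("pics/f.png",np.vstack([m,d])[:,:,::-1])
E
```

```text
t: 23.4
tool_pos: [0.6257, 0.0344, 0.0539]
tcp_rot: [0.628, 0.778, -0.0, -0.0]
ft_force: [-0.8, 0.1, 0.1]
width: 0.698
gripper_force: 0.0
t: 23.9
tool_pos: [0.6258, 0.0344, 0.1405]
tcp_rot: [0.628, 0.778, 0.0, 0.0]
ft_force: [0.1, -0.5, 0.9]
width: 0.7
gripper_force: 0.0
t: 24.4
tool_pos: [0.552, 0.0185, 0.2028]
tcp_rot: [0.628, 0.778, 0.001, 0.001]
ft_force: [0.4, -0.0, 0.0]
width: 0.704
gripper_force: 0.0
t: 24.9
tool_pos: [0.5043, -0.1083, 0.2024]
tcp_rot: [0.629, 0.777, -0.0, 0.0]
ft_force: [0.6, 0.6, -0.7]
width: 0.699
gripper_force: 0.0
```

View pics/f.png

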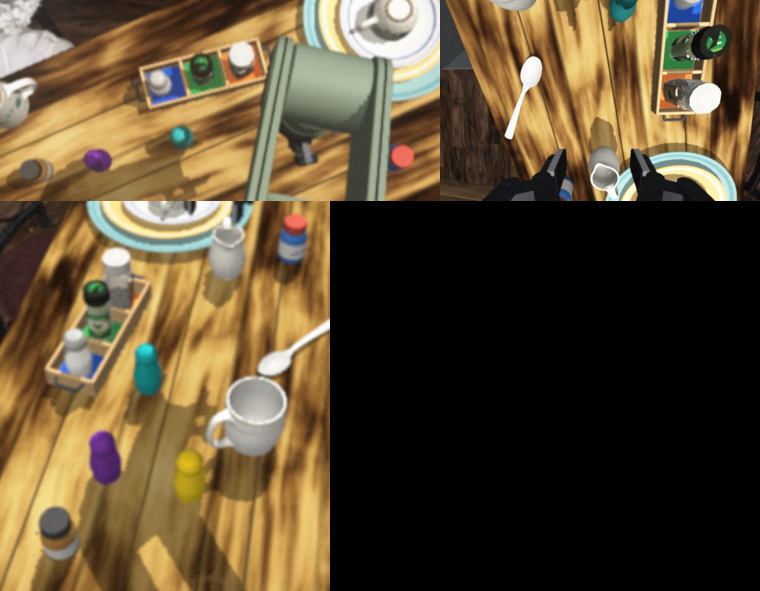

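All three stand upright on their own liners: salt on blue at (77,355), green jar at (97,310) and pale jar at (117,275) in the montage. The paint jars and look-alikes have not moved, and the gripper is empty and clear.

```bash
python3 -c "
from rig import job
print(job.hand_in())"
```

```text
the job is handed in; nothing more can be done
None
```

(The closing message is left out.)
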